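# Post recalled packs into the locked returns safe

## Robot

A 7-joint arm with a two-finger parallel gripper is mounted at the origin on the work surface. World frame = base frame: x ahead of the robot, y to its left, z up, the work surface at z = 0. Lengths are in mm, angles in degrees, forces in N, time in s.
With the tool pointing down it reaches from about 425 to 875 mm from the base axis. Payload 4.7 kg.
Tool frame: the origin (TCP) lies midway between the tips of the shut fingers; the grasp point (between the pads) lies 19 mm behind it; z points along the fingers, y is the line along which they close (so a half turn about z gives the same grasp; the last joint's range is limited). The gripper opens to 87 mm and grips with 3 to 60 N. Pads are 19 mm wide; open, the fingers measure 117 mm over their backs; the gripper's body (75 mm by 190 mm) begins 51 mm behind the grasp point.
Start: joints at [-74.135, 18.392, -4.016, 83.108, 1.295, 78.541, -3.26], TCP at [168.888, 627.696, 222.587] pointing down, gripper open.
Joint ranges: [-163.93, 163.93], [-17.29, 119.83], [-79.2, 71.16], [3.27, 140.29], [-89.18, 269.18], [5.43, 117.66], [-154.24, 154.24]. Speed limits (degrees/s): [147.25, 147.25, 180, 180, 180, 180, 180].

## Interface

Orientations are given as a 3x3 rotation matrix whose columns are the frame's x, y, z axes.
In Python, from plant import * gives the robot as it stands.
- The arm moves only by the tool step_arm, never from a script. Its argument "rows" is text: rows parted by semicolons, each of 7 numbers parted by spaces: the turn, a rotation vector about the tool's x, y, z in rad, then the shift along the tool's x, y, z in mm, then the finger opening in mm, from 0 to 87. A call has 1 to 8 rows; each row is the pose to reach, as a shift and turn from the pose commanded when the call began, along the tool's axes at that moment; what a row does not reach only later rows make up. A row lasts 1/8 s, in which the tool goes at most 62.5 mm and 10.7 degrees, less where a joint would pass 70% of its speed; a pose out of reach is approached as far as the arm can. A call with a gripper value outside its range is refused whole. The fingers move at their own pace and stop on an object; "squeeze" is the grip in N (left out, the last holds). Time passes only in rows, so rows that repeat a pose let the fingers close. It gives the time, the measured TCP pose, the force, the opening and the grip force at its end, in the units of the state.
- observe(): the state, without advancing time (a new reading comes with each control period).
- read_camera(name): name is "scene" or "top"; returns the picture (480x640x3 uint8, red, green, blue); there is no depth.
- calibration(name): a dict with "intrinsics" (3x3 intrinsics, pixels), "dist" ([k1, k2, p1, p2, k3] as OpenCV has them; the pictures are not rectified), "cam_to_world" (4x4, takes a point from camera to world coordinates). Camera axes: x right, y down, z forward; pixel columns grow to the right and rows downward; lengths in mm; the calibration is good to about 2 mm. A picture is of the moment at which its call begins. calibration takes no time and is no camera call.
- sign_off(): hands the job in; it is judged then, once.
Trained networks look in the newest picture that a camera, given by its name, has taken for a name from the list of things; names that differ only in an ending like _2 or _b are one class to them, and where a whole thing is asked for, a point or a joint stands for the part that bears it (a point fixed in the world has none). Each returns a list of dicts, best first, with "p" (0 to 1); they miss things now and then, are a little off and sometimes report something else, mostly with a low value. They report only what shows in the picture. A call takes as long as a camera call. They do not tell look-alikes from the thing itself.
- spot_in(target, camera): "centre" ([column, row] as shares, 0 to 1, of the picture: columns of its width, rows of its height, amid what is visible of it).
- place_of(target, camera): "centre" ([column, row] as shares, 0 to 1, of the picture: columns of its width, rows of its height: a listed point, or the origin of a listed thing).
The state is a dict: "time": time; "joint_positions": joint angles; "dq": joint speeds; "joint_efforts": joint torques, N m; "ee_pos": TCP position; "tcp_rot": TCP orientation; "wrist_force": force on the tool from outside, world axes, zero at the start; "wrist_torque": the same for the moment, N m; "finger_gap": finger opening in mm; "finger_force": force on a finger pad.
Only numpy, scipy, OpenCV 4.12 (cv2) and the standard library are available. Lean on these libraries where they do the work, as an engineer would, in place of code of your own. Each camera call takes 0.05 s, during which the arm holds its last target. There are 200 camera calls.

## Task

Put the recalled orange packs away in the returns safe: take the red-headed key from its stand, push it fully home in the lock on the safe's top, turn it clockwise to its stop to free the shutter, slide the shutter fully open and post every orange pack on the counter edge-on through the slot. Then slide the shutter fully shut, turn the key (fully home in the lock) back to lock it, and put the key back in its stand, fully down and upright. Leave the bottles, cartons and cup around standing where they are.

Things in the scene. Friction and masses are not known exactly. Their poses are not given: they have to be found in the camera images.
- safe: the white steel returns safe, fixed to the counter: 200 (its x) x 355 (its y, from -155 to +200) x 160 mm tall, walls and top 4 mm thick, hollow. Origin at the underside, midway front to back, straight below the middle of the post slot; z up; its x points away from the robot's side (blue front panel on the -x side). Its heading varies.
- slot (a point): middle of the post slot at the upper face of the safe's top (160 mm up); axes as the safe's. Opening 28 mm wide along x, 58 mm long along y, in the 4 mm top, covered by the shutter at the start; empty space below, so a pack let go well past its middle tips and falls in. Packs pass only short edge first, upright or leaning at least about 40 degrees from level, toward or away from the robot.
- keyhole (a point): centre of the keyhole at the upper face of the safe's top (160 mm up), 125 mm to the -y side of the slot; axes as the safe's (fixed). The lock is a round brass plug, flush with the top, with a vertical keyway open below. Locked, the keyway (15 x 7 mm) is long along the safe's x, toward a black mark; unlocked it has turned nearly to the green mark (-y side).
- lock (a joint): angle of the brass plug: 0 locked (start), grows clockwise from above to its stop at 1.3 rad. The key has play: its head turns up to 0.15 rad before the plug follows, so turn it that much further either way. Slight friction, stays where left. It draws a hidden bolt, clear from about 1.05 rad; until then the shutter gives only 8 mm. The key can be left in it or drawn out at any angle.
- shutter (a joint): travel of the steel shutter: 0 shut over the slot, grows to 0.11 m (stop, fully open) toward the safe's +y. About 2 N moves it; stays where it is left; it can be pushed or pulled by its tab.
- tab (a point): middle of the top of the black upright tab (the handle) near the +y end of the shutter: 12 mm thick (along the safe's y), 44 mm wide (along x), reaching 34 mm down from this point to the 4 mm shutter plate; axes as the safe's. The shutter plate is 80 (x) x 100 mm (y) and reaches from 90 mm to the -y side of the tab to 10 mm to its +y side.
- key: the safe's key, 72 mm long overall, 45 g. Origin at the tip of the blade; z runs from tip to head. Flat steel blade 13 (its x) x 5 (its y) x 28 mm long with a pointed tip, then a collar 22 x 12 x 8 mm that stops it at full depth, then a red head 34 (x) x 12 (y) x 36 mm tall (36 to 72 mm from the tip). Either way round fits.
- stand: the blue key stand, fixed block 60 (its x) x 50 x 36 mm tall, origin at the underside's centre; z up
- stand_hole0 (a point): centre of the stand's slot at its top face (36 mm up); slot 17 mm along the stand's x, 8 mm along its y, 31 mm deep. The key stands in it head up, its collar resting on the top (tip 28 mm below this point), as at the start.
- pack0: a recalled flat pack: orange carton with white and blue bands, rigid, 96 (its x) x 44 (its y) x 10 mm (z), 35 g, origin at its centre. Lies flat on the counter at the start. It may be absent.
- pack1: a recalled flat pack: orange carton with white and blue bands, rigid, 96 (its x) x 44 (its y) x 10 mm (z), 35 g, origin at its centre. Lies flat on the counter at the start. It may be absent.
- pack2: a recalled flat pack: orange carton with white and blue bands, rigid, 96 (its x) x 44 (its y) x 10 mm (z), 35 g, origin at its centre. Lies flat on the counter at the start. It may be absent.
- pack3: a recalled flat pack: orange carton with white and blue bands, rigid, 96 (its x) x 44 (its y) x 10 mm (z), 35 g, origin at its centre. Lies flat on the counter at the start. It may be absent.
- syrup0: bystander: amber syrup bottle with yellow cap, 44 dia x 95 tall; origin at the underside's centre, z up. Leave it standing where it is.
- syrup1: bystander: amber syrup bottle with yellow cap, 44 dia x 95 tall; origin at the underside's centre, z up. Leave it standing where it is.
- pill_jar: bystander: white pill jar, 52 dia x 70 tall; origin at the underside's centre, z up. Leave it standing where it is.
- blue_box: bystander: white and blue carton, 60 x 100 x 60 tall; origin at the underside's centre, z up. Leave it standing where it is.
- red_box: bystander: white and red carton, 50 x 50 x 90 tall; origin at the underside's centre, z up. Leave it standing where it is.
- pen_cup: bystander: grey open cup, 64 dia x 80 tall; origin at the underside's centre, z up. Leave it standing where it is.
Things that resemble listed ones, but are neither listed nor needed, are in the scene too. Leave any black or green look-alike of the pack2 alone.

How it is judged (in metres and radians):
On the way, in this order (a step that is already met when the one before it is completed fails the run):
1. the key is fully home in the lock, not yet turned (z of key in the frame of keyhole below -0.0255 m and horizontal distance between key and keyhole below 0.003 m and angle between key's own z axis and vertical below 0.1 rad and value of joint lock below 0.25 rad), for 0.1 s.
2. the key, fully home, is turned clockwise and the bolt is clear (z of key in the frame of keyhole below -0.0255 m and horizontal distance between key and keyhole below 0.003 m and angle between key's own z axis and vertical below 0.1 rad and value of joint lock above 1.15 rad), for 0.2 s.
3. the shutter is fully open (value of joint shutter above 0.095 m), for 0.1 s.
4. all the orange packs are inside the safe (z of pack0 in the frame of safe between 0 and 0.105 m and x of pack0 in the frame of safe between -0.1 and 0.1 m and y of pack0 in the frame of safe between -0.155 and 0.2 m and z of pack1 in the frame of safe between 0 and 0.105 m and x of pack1 in the frame of safe between -0.1 and 0.1 m and y of pack1 in the frame of safe between -0.155 and 0.2 m and z of pack2 in the frame of safe between 0 and 0.105 m and x of pack2 in the frame of safe between -0.1 and 0.1 m and y of pack2 in the frame of safe between -0.155 and 0.2 m and z of pack3 in the frame of safe between 0 and 0.105 m and x of pack3 in the frame of safe between -0.1 and 0.1 m and y of pack3 in the frame of safe between -0.155 and 0.2 m), for 0.2 s.
5. the shutter is fully shut (value of joint shutter below 0.006 m), for 0.2 s.
6. the key, fully home, has turned the lock back (z of key in the frame of keyhole below -0.0255 m and horizontal distance between key and keyhole below 0.003 m and angle between key's own z axis and vertical below 0.1 rad and value of joint shutter below 0.006 m and value of joint lock below 0.15 rad), for 0.2 s.
At the end, for the whole second after the job is handed in: Every orange pack is wholly inside the safe, the shutter is shut (within 6 mm), the lock is turned back (within 0.15 rad of locked) and the key stands upright (within 0.15 rad) in its stand, down to within 4 mm of full depth, at rest (all of step 4 and value of joint shutter below 0.006 m and value of joint lock below 0.15 rad and z of key in the frame of stand_hole0 below -0.024 m and horizontal distance between key and stand_hole0 below 0.006 m and angle between key's own z axis and vertical below 0.15 rad and linear speed of key below 0.02 m/s); the robot touches nothing.
It fails at once if a bystander is knocked over (angle between any of syrup0, syrup1, pill_jar, blue_box, red_box, pen_cup's own z axis and vertical above 0.6 rad).
It fails at once if a bystander is carried or shoved away by more than 12 cm (distance of any of syrup0, syrup1, pill_jar, blue_box, red_box, pen_cup from where it was at the start of the episode above 0.12 m).
Of pack0, pack1, pack2, pack3 only 2 to 4 are there at a start; the rules pass over those that are not, and their reading is None.
At some moment in a run one of pack0, pack1, pack2, pack3 may be knocked a few centimetres aside while the robot is not near it.
It also fails if it takes over 210 s, if anything falls off the work surface, if the arm or the gripper's body presses on something with over 40 N, if the wrist force passes 120 N, or if a joint passes its speed limit or range.

## Working session

There is one attempt and no reset: what is moved stays moved. The work goes in short steps, Python scripts to look and compute and a tool call to move; the robot and the scene stay as the last step left them, time stands still between calls to the robot, and variables do not carry over. Pictures are saved under pics/ and viewed, at most 15 in all, crops included, and the job is handed in when it is done.

Besides the shell and the picture viewer there is one more tool, called by a JSON object that holds its "fn" and its "kwargs". step_arm: Moves the arm, as the interface text tells. Its arguments: {"type":"object","properties":{"rows":{"type":"string"},"squeeze":{"type":"number"}},"required":["rows"]}

```bash
ls; mkdir -p pics; python3 - <<'E'
from plant import *
import cv2
s=observe(); print(s['time'],s['ee_pos'],s['tcp_rot'],s['finger_gap'],s['wrist_force'])
for c in ('scene','top'):
    im=read_camera(c); cv2.imwrite(f'pics/{c}0.png',im[...,::-1])
    k=calibration(c); print(c,k)
E
```

```text
pics
0.0 [168.7960093  627.10887012 221.42951419] [[-9.65660487e-01  2.59806973e-01 -3.99973007e-04]
 [ 2.59807254e-01  9.65658551e-01 -1.93740423e-03]
 [-1.17113774e-04 -1.97479060e-03 -9.99998043e-01]] 87.08550299587496 [-0.57534364  0.26418257 -0.21060015]
scene {'intrinsics': array([[540.90267075,   0.        , 324.65641919],
       [  0.        , 540.90267075, 245.94940056],
       [  0.        ,   0.        ,   1.        ]]), 'dist': array([-0.04130649,  0.        ,  0.        ,  0.        ,  0.        ]), 'cam_to_world': array([[-8.86258938e-01,  2.76450086e-01, -3.71645590e-01,
         8.98763958e+02],
       [ 4.62784322e-01,  4.94911669e-01, -7.35454358e-01,
         7.35845971e+02],
       [-1.93846812e-02, -8.23794750e-01, -5.66556655e-01,
         7.76546230e+02],
       [ 0.00000000e+00,  0.00000000e+00,  0.00000000e+00,
         1.00000000e+00]])}
top {'intrinsics': array([[466.42379481,   0.        , 328.91376487],
       [  0.        , 466.42379481, 241.43359152],
       [  0.        ,   0.        ,   1.        ]]), 'dist': array([-0.10757911,  0.        ,  0.        ,  0.        ,  0.        ]), 'cam_to_world': array([[ 2.37341156e-02, -9.95742690e-01,  8.90684416e-02,
         3.78157978e+02],
       [-9.99642327e-01, -2.47363350e-02, -1.01651963e-02,
        -8.17164762e+01],
       [ 1.23251467e-02, -8.87953223e-02, -9.95973635e-01,
         1.26608280e+03],
       [ 0.00000000e+00,  0.00000000e+00,  0.00000000e+00,
         1.00000000e+00]])}
```

View pics/scene0.png

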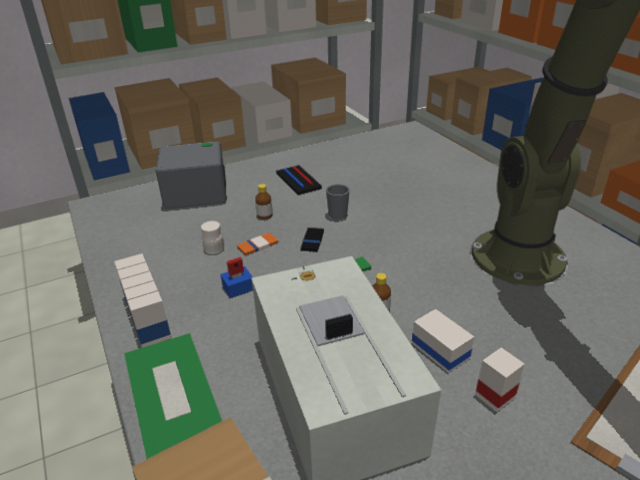

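View pics/top0.png

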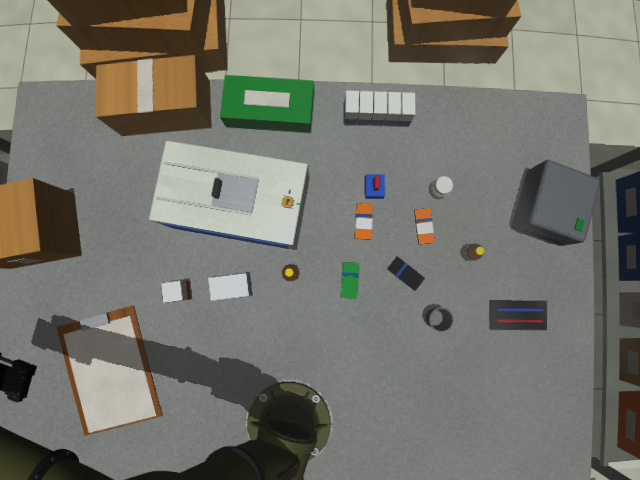

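The scene picture shows the safe in the middle, with the keyhole near (307,275) and the tab near (339,326). The key is in its stand at (236,272), and there is an orange pack at (258,243). The top picture shows two orange packs at (364,221) and (425,226), the stand with the key at (375,186), the keyhole at (288,202) and the tab at (217,188). The green and black packs are look-alikes.

```bash
cat > h.py <<'E'
from plant import *
import numpy as np, cv2
CAL={c:calibration(c) for c in('scene','top')}
def ray(c,uv):
    k=CAL[c]; p=cv2.undistortPoints(np.array([[uv]],float),k['intrinsics'],k['dist'])[0,0]
    T=k['cam_to_world']; return T[:3,3],T[:3,:3]@np.array([*p,1])
def at_z(c,uv,z):
    o,d=ray(c,uv); return o+d*(z-o[2])/d[2]
def proj(c,P):
    k=CAL[c]; T=np.linalg.inv(k['cam_to_world'])
    return cv2.projectPoints(np.array(P,float).reshape(-1,3),cv2.Rodrigues(T[:3,:3])[0],T[:3,3],k['intrinsics'],k['dist'])[0][:,0]
def tri(uvs,uvt):
    A=np.zeros((3,3));b=np.zeros(3)
    for c,uv in(('scene',uvs),('top',uvt)):
        o,d=ray(c,uv);d=d/np.linalg.norm(d);M=np.eye(3)-np.outer(d,d);A+=M;b+=M@o
    return np.linalg.solve(A,b)
def px(l): return np.array(l[0]['centre'])*[640,480]
E
python3 - <<'E'
from h import *
np.set_printoptions(precision=1,suppress=True)
Z=dict(keyhole=160,slot=160,tab=198,safe=0,key=8,stand=0,stand_hole0=36,pack0=5)
for n,z in Z.items():
    for c in('top','scene'):
        r=place_of(n,c)
        print(n,c,[(round(q['p'],2),np.array(q['centre'])*[640,480],at_z(c,np.array(q['centre'])*[640,480],z)[:2]) for q in r[:5]])
for c in('top','scene'):
    im=cv2.imread(f'pics/{c}0.png')
    hsv=cv2.cvtColor(im,cv2.COLOR_BGR2HSV); 
    m=((hsv[...,0]<14)&(hsv[...,1]>200)&(hsv[...,2]>150)).astype(np.uint8)
    n,l,st,ce=cv2.connectedComponentsWithStats(m)
    for i in range(1,n):
        if st[i,4]>20: print(c,st[i],ce[i],at_z(c,ce[i],8)[:2])
    a=cv2.resize(im[140:250,140:450] if c=='top' else im[230:420,200:460],None,fx=2.5,fy=2.5,interpolation=cv2.INTER_CUBIC); cv2.imwrite(f'pics/{c}0c.png',a)
a=cv2.imread('pics/top0c.png');b=cv2.imread('pics/scene0c.png');print(a.shape,b.shape)
E
```

```text
keyhole top [(0.83, array([289.1, 200.8]), array([572.7,   4.9]))]
keyhole scene [(0.67, array([308.2, 275.8]), array([566.6,   7.6]))]
slot top [(0.65, array([240.8, 192.1]), array([591.2, 122.1]))]
slot scene [(0.64, array([329.4, 319.2]), array([588. , 132.1]))]
tab top [(0.73, array([215.2, 186.6]), array([595.7, 176. ])), (0.58, array([362.8, 221.9]), array([ 520.9, -169.9])), (0.5, array([231.9, 290.9]), array([354.8, 126.4]))]
tab scene [(0.76, array([340.6, 314.9]), array([586.7, 168.9]))]
safe top [(0.49, array([294.9, 271.8]), array([406.4,  -4.5]))]
safe scene []
key top [(0.38, array([372.4, 184.4]), array([ 650.9, -210.4])), (0.17, array([422.8, 227.7]), array([ 534.7, -350.3]))]
key scene [(0.49, array([234.2, 287.6]), array([ 651.3, -214.1]))]
stand top [(0.73, array([213. , 187.2]), array([634.1, 229.8])), (0.69, array([372.7, 188. ]), array([ 642.5, -212. ]))]
stand scene [(0.95, array([241.1, 288.6]), array([ 636. , -212.8]))]
stand_hole0 top [(0.75, array([371.9, 185.5]), array([ 641.8, -206.2])), (0.38, array([374.6, 184.9]), array([ 643.7, -213.4]))]
stand_hole0 scene [(0.58, array([240. , 276.2]), array([ 634.8, -212. ]))]
pack0 top [(0.92, array([406.6, 276.1]), array([ 401.8, -307.4])), (0.81, array([422.4, 225. ]), array([ 542.5, -349.8])), (0.76, array([348.1, 278.5]), array([ 391.8, -148.7])), (0.58, array([359.2, 220.9]), array([ 549.3, -176. ]))]
pack0 scene [(0.92, array([257.2, 246.5]), array([ 542.6, -346.8])), (0.92, array([311.9, 236.9]), array([ 402.4, -318.5])), (0.67, array([352.1, 267.4]), array([ 377.3, -154.1])), (0.21, array([494.3, 396.2]), array([347.1, 302.8]))]
top [357 204  15  10 129] [364.2 208.7] [ 582.7 -188.9]
top [356 229  15  10 112] [362.9 233.2] [ 515.3 -186.4]
(275, 775, 3) (475, 650, 3)
```

View pics/top0c.png

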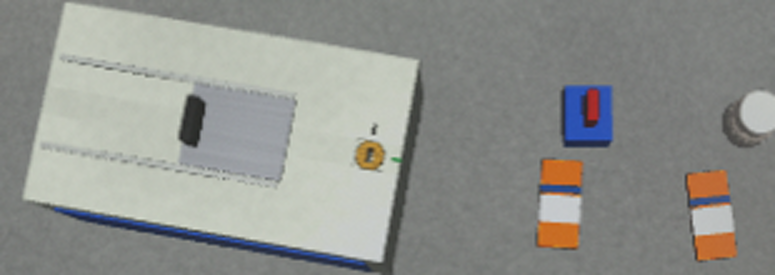

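View pics/scene0c.png

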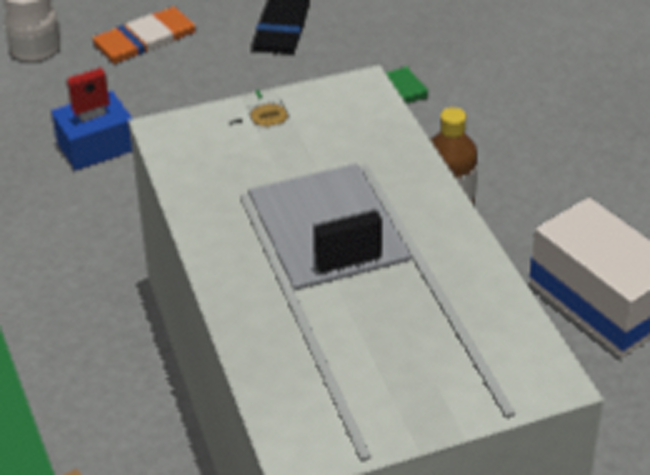

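```bash
python3 - <<'E'
from h import *
from scipy.optimize import least_squares
np.set_printoptions(precision=2,suppress=True)
def blob(c,lo,hi,box):
    im=cv2.imread(f'pics/{c}0.png');h=cv2.cvtColor(im,cv2.COLOR_BGR2HSV)
    x0,y0,x1,y1=box;m=cv2.inRange(h[y0:y1,x0:x1],lo,hi);n,l,st,ce=cv2.connectedComponentsWithStats(m)
    i=1+np.argmax(st[1:,4]); ys,xs=np.where(l==i); return ce[i]+[x0,y0],st[i],cv2.minAreaRect(np.stack([xs+x0,ys+y0],1).astype(np.float32))
bt=blob('top',(12,90,80),(30,255,255),(275,190,302,215));bs=blob('scene',(12,90,80),(30,255,255),(290,262,325,290));print(bt,bs)
cs=np.array([[100,200],[100,-155],[-100,-155],[-100,200]],float)
T=np.array([[65,3],[419,60],[383,264],[23,199]])/2.5+140-.3
S=np.array([[131,121],[380,66],[600,402]])/2.5+[200,230]-.3
cs2=cs[[1,2,3]]
def fit(parts):
    def res(p):
        x,y,a=p;R=np.array([[np.cos(a),-np.sin(a)],[np.sin(a),np.cos(a)]]);o=[]
        for c,loc,uv in parts:
            P=np.c_[loc@R.T+[x,y],np.full(len(loc),160)];o.append((proj(c,P)-uv).ravel())
        return np.concatenate(o)
    s=least_squares(res,[570,120,-.1]);print(s.x,np.degrees(s.x[2]),s.fun)
    a=s.x[2];R=np.array([[np.cos(a),-np.sin(a)],[np.sin(a),np.cos(a)]]);print('keyhole',s.x[:2]+R@[0,-125])
kh=np.array([[0,-125.]])
pt=[('top',cs,T)];ps=[('scene',cs2,S)]
pt.append(('top',kh,bt[0][None]));ps.append(('scene',kh,bs[0][None]))
fit(pt);fit(ps);fit(pt+ps)
print('kh',at_z('top',bt[0],160),at_z('scene',bs[0],160),tri(bs[0],bt[0]))
kt=blob('top',(0,150,80),(6,255,255),(365,172,390,200));ks=blob('scene',(0,150,60),(6,255,255),(220,250,255,285));print(kt,ks)
bt=blob('top',(105,150,60),(125,255,255),(355,165,395,205));bs=blob('scene',(105,150,40),(125,255,255),(215,255,260,300));print(bt,bs)
# packs
im=cv2.imread('pics/top0.png');h=cv2.cvtColor(im,cv2.COLOR_BGR2HSV)
for x0,y0,x1,y1 in((350,198,380,244),(408,202,442,250)):
    m=(h[y0:y1,x0:x1,1]>90)|(h[y0:y1,x0:x1,2]>190); ys,xs=np.where(cv2.morphologyEx(m.astype(np.uint8),2,np.ones((2,2))))
    r=cv2.minAreaRect(np.stack([xs+x0,ys+y0],1).astype(np.float32));b=cv2.boxPoints(r)
    W=np.array([at_z('top',q,9)[:2] for q in b]);print(r,at_z('top',r[0],9)[:2],W-W[0])
E
```

```text
(array([287.53, 201.75]), array([ 8,  6, 11, 12, 87], dtype=int32), ((287.6346130371094, 201.82693481445312), (10.198039054870605, 10.78638744354248), 11.309932708740234)) (array([307.19, 275.57]), array([10, 10, 15,  8, 93], dtype=int32), ((307.0, 275.5), (7.0, 14.0), 90.0))
[588.34 131.67  -0.15] -8.452844693168235 [ 0.11 -0.36  0.08  0.15 -0.26 -0.4  -0.16  0.49  0.23  0.11]
keyhole [569.97   8.03]
[587.18 130.48  -0.16] -8.969045605013019 [-0.59 -0.31  0.2   0.14  0.04 -0.1   0.34  0.24]
keyhole [567.69   7.  ]
[587.72 131.29  -0.15] -8.718877633319439 [ 0.5  -0.45  0.36  0.73 -0.35  0.13 -0.12  0.34  0.33  0.61 -1.01  0.22
 -0.23  0.38  0.48  0.04 -0.01  0.62]
keyhole [568.77   7.73]
kh [570.22   8.59 160.  ] [567.93   6.05 160.  ] [569.48   8.58 162.33]
(array([376.53, 182.12]), array([10,  5,  4, 11, 43], dtype=int32), ((376.5, 182.0), (10.0, 3.0), 90.0)) (array([234.86, 265.93]), array([  8,   8,  14,  17, 176], dtype=int32), ((235.3823699951172, 266.0294494628906), (14.309601783752441, 14.309601783752441), 75.96376037597656))
(array([374.25, 186.48]), array([ 11,  10,  19,  22, 300], dtype=int32), ((375.0, 185.5), (21.0, 18.0), 90.0)) (array([236.87, 283.33]), array([  6,  12,  31,  30, 544], dtype=int32), ((237.35000610351562, 281.54998779296875), (24.66576385498047, 29.4091796875), 71.56504821777344))
((365.4630432128906, 218.13436889648438), (19.887327194213867, 44.41839599609375), 10.175511360168457) [ 556.73 -192.55] [[  0.     0.  ]
 [120.74 -19.24]
 [112.48 -73.1 ]
 [ -8.24 -53.32]]
((425.2615966796875, 226.59234619140625), (35.22586441040039, 16.248550415039062), 82.87498474121094) [ 537.84 -356.91] [[  0.     0.  ]
 [  6.88 -44.72]
 [-89.21 -57.04]
 [-95.81 -12.59]]
```

```bash
cat > fit.py <<'E'
from h import *
from scipy.optimize import minimize
def box(x,y,a,sx,sy,z0,z1):
    c,s=np.cos(a),np.sin(a)
    return np.array([[x+c*i*sx/2-s*j*sy/2,y+s*i*sx/2+c*j*sy/2,z] for i in(-1,1) for j in(-1,1) for z in(z0,z1)])
def render(c,boxes,roi,k=8):
    x0,y0,x1,y1=roi;m=np.zeros(((y1-y0)*k,(x1-x0)*k),np.float32)
    for b in boxes:
        p=(proj(c,b)-[x0,y0]+.5)*k-.5
        cv2.fillConvexPoly(m,cv2.convexHull(np.round(p*16).astype(np.int32)),1.,cv2.LINE_AA,4)
    return cv2.resize(m,(x1-x0,y1-y0),interpolation=cv2.INTER_AREA)
def fit(views,boxes,p0,step=(6,6,.15)):
    f=lambda p:sum(np.abs(render(c,boxes(p),roi)-m).sum() for c,roi,m in views)
    S=np.array([p0]+[np.array(p0)+np.eye(3)[i]*step[i] for i in range(3)])
    r=minimize(f,p0,method='Nelder-Mead',options=dict(initial_simplex=S,xatol=.02,fatol=.05));return r.x,r.fun,sum(m.sum() for _,_,m in views)
def mask(im,roi,fn):
    x0,y0,x1,y1=roi;h=cv2.cvtColor(im[y0:y1,x0:x1],cv2.COLOR_BGR2HSV).astype(int);return fn(h).astype(np.float32)
col=lambda h:(h[...,1]>95)&(h[...,2]>40)
packm=lambda h:((h[...,1]>90)&(h[...,2]>60))|((h[...,2]>185)&(h[...,1]<90))
packb=lambda p:[box(*p,96,44,0,10)]
E
python3 - <<'E'
from fit import *
np.set_printoptions(precision=2,suppress=True)
t=cv2.imread('pics/top0.png');s=cv2.imread('pics/scene0.png')
rt=(355,165,395,202);rs=(214,252,254,300)
st=lambda p:[box(*p,60,50,0,36),box(*p,22,12,36,44),box(*p,34,12,44,80)]
vt=('top',rt,mask(t,rt,col));vs=('scene',rs,mask(s,rs,col))
for v in([vt],[vs],[vt,vs]): print('stand',*fit(v,st,[640,-210,0.]))
head=lambda p:[box(*p,34,12,44,80)]
red=lambda h:(h[...,1]>120)&((h[...,0]<8)|(h[...,0]>172))
vt=('top',rt,mask(t,rt,red));vs=('scene',rs,mask(s,rs,red))
for v in([vt],[vs],[vt,vs]): print('head',*fit(v,head,[640,-210,0.]))
for rt,g in(((350,200,380,244),[550,-186,.05]),((408,202,442,250),[538,-356,.1])):
    print('pack',*fit([('top',rt,mask(t,rt,packm))],packb,g))
rs=(232,228,284,262);print('pack b scene',*fit([('scene',rs,mask(s,rs,packm))],packb,[538,-356,.1]))
E
```

```text
stand [ 644.62 -215.39    0.02] 51.0 449.0
stand [ 641.35 -218.7    -0.03] 136.28125 848.0
stand [ 642.58 -216.62   -0.04] 221.953125 1297.0
head [ 647.94 -216.02   -0.18] 38.296875 49.0
head [ 639.9  -219.25    0.24] 58.671875 206.0
head [ 642.74 -217.93    0.01] 105.90625 255.0
pack [ 549.07 -187.71   -0.03] 49.921875 554.0
pack [ 541.14 -354.96    0.12] 60.75 539.0
pack b scene [ 537.21 -360.59    0.13] 142.765625 442.0
```

{"fn": "step_arm", "kwargs": {"rows": "0 0 -0.263 -466 -265 -108 87;0 0 -0.263 -466 -265 -108 87;0 0 -0.263 -466 -265 -108 87;0 0 -0.263 -466 -265 -108 87;0 0 -0.263 -466 -265 -108 87;0 0 -0.263 -466 -265 -108 87;0 0 -0.263 -466 -265 -108 87;0 0 -0.263 -466 -265 -108 87"}}

```text
time: 1.9
ee_pos: [518.6, 281.6, 322.1]
tcp_rot: [[-1.0, -0.0, 0.001], [-0.0, 1.0, 0.001], [-0.001, 0.001, -1.0]]
wrist_force: [0.3, 0.5, 0.2]
finger_gap: 86.8
finger_force: 0.0
```

{"fn": "step_arm", "kwargs": {"rows": "0 0 0 -124 -499 0 87;0 0 0 -124 -499 0 87;0 0 0 -124 -499 0 87;0 0 0 -124 -499 0 87;0 0 0 -124 -499 0 87;0 0 0 -124 -499 0 87;0 0 0 -124 -499 0 87;0 0 0 -124 -499 0 87"}}

```text
time: 2.9
ee_pos: [638.6, -203.7, 321.6]
tcp_rot: [[-1.0, -0.001, 0.001], [-0.001, 1.0, 0.0], [-0.001, 0.0, -1.0]]
wrist_force: [1.3, 0.7, -0.1]
finger_gap: 86.9
finger_force: 0.0
```

```bash
python3 - <<'E'
from h import *
s=observe();print(s['ee_pos'],s['joint_positions'],s['time'])
E
```

```text
[ 638.56336202 -203.70736998  321.61328647] [ -7.24952571  21.20571906  32.00041948  71.48618095 -11.08814598
  90.25144734 112.98009603] 2.9
```

{"fn": "step_arm", "kwargs": {"rows": "0 0 0 -4.5 -13.3 60 60;0 0 0 -4.5 -13.3 120 50;0 0 0 -4.5 -13.3 180 50;0 0 0 -4.5 -13.3 230 50;0 0 0 -4.5 -13.3 255 50;0 0 0 -4.5 -13.3 270 50;0 0 0 -4.5 -13.3 270 50;0 0 0 -4.5 -13.3 270 50"}}

```text
time: 3.9
ee_pos: [643.7, -215.9, 53.0]
tcp_rot: [[-1.0, -0.0, 0.003], [-0.0, 1.0, -0.001], [-0.003, -0.001, -1.0]]
wrist_force: [0.6, -0.3, 0.3]
finger_gap: 50.1
finger_force: 0.0
```

```bash
python3 - <<'E'
from h import *
s=observe();print(s['ee_pos'],s['wrist_force'])
a=cv2.resize(read_camera('scene')[180:320,170:330,::-1],None,fx=3,fy=3,interpolation=cv2.INTER_CUBIC);b=cv2.resize(read_camera('top')[140:240,330:430,::-1],None,fx=3,fy=3,interpolation=cv2.INTER_CUBIC)
o=np.zeros((420,780,3),np.uint8);o[:,:480]=a;o[:300,480:]=b;cv2.imwrite('pics/a1.png',o)
E
```

```text
[ 643.68153298 -215.92298404   52.95730971] [ 0.62363652 -0.33884333  0.3443711 ]
```

View pics/a1.png

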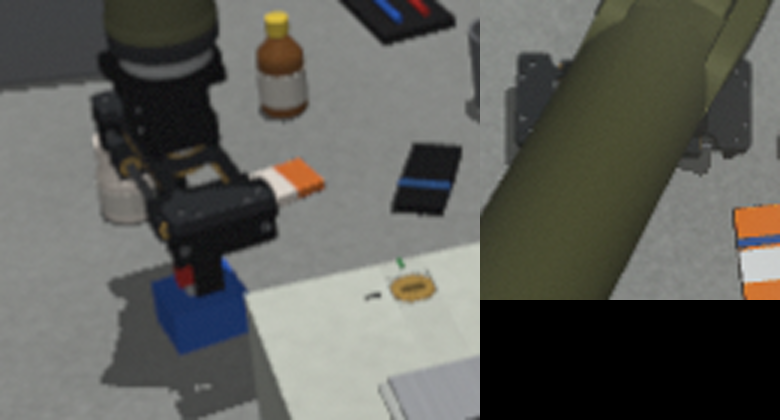

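The scene half shows the fingers straddling the red head above the blue stand, at about (195,275) in the crop. In the top view the arm hides the key. Next I close the gripper.

{"fn": "step_arm", "kwargs": {"rows": "0 0 0 0 0 0 14;0 0 0 0 0 0 10;0 0 0 0 0 0 6;0 0 0 0 0 0 6;0 0 0 0 0 0 6;0 0 0 0 0 0 6", "squeeze": 15}}

```text
time: 4.75
ee_pos: [642.6, -215.5, 51.3]
tcp_rot: [[-1.0, -0.0, -0.0], [-0.0, 1.0, 0.0], [0.0, 0.0, -1.0]]
wrist_force: [-0.6, 0.3, -1.0]
finger_gap: 11.9
finger_force: 15.0
```

{"fn": "step_arm", "kwargs": {"rows": "0 0 0 0 0 -20 6;0 0 0 0 0 -60 6;0 0 0 0 0 -120 6;0 0 0 0 0 -170 6;0 0 0.05 0 0 -208 6;0 0 0.05 0 0 -208 6;0 0 0.152 25 60 -208 6;0 0 0.152 40 120 -208 6", "squeeze": 30}}

```text
time: 5.75
ee_pos: [601.5, -97.2, 258.6]
tcp_rot: [[-0.988, 0.155, -0.001], [0.155, 0.988, -0.0], [0.001, -0.0, -1.0]]
wrist_force: [0.7, 0.7, -0.4]
finger_gap: 11.8
finger_force: 30.0
```

```bash
cat > go.py <<'E'
from h import *
import sys
from scipy.spatial.transform import Rotation as Ro
# go.py x y z [yaw_deg of tool y from world y, ccw]
def rel(P,yaw=None):
    s=observe();R=np.array(s['tcp_rot']);d=R.T@(np.array(P)-s['ee_pos'])
    if yaw is not None:
        T=Ro.from_euler('z',yaw,degrees=True).as_matrix()@np.diag([-1,1,-1.])
        rv=Ro.from_matrix(R.T@T).as_rotvec()
    else: rv=np.zeros(3)
    print('t',round(s['time'],2),'pos',np.round(s['ee_pos'],1),'gap',round(s['finger_gap'],1),'F',np.round(s['wrist_force'],1),'q7',np.round(s['joint_positions'][6]),'\nrows:',np.round(rv,3),np.round(d,1))
if __name__=='__main__':
    a=[float(v) for v in sys.argv[1:]];rel(a[:3],a[3] if len(a)>3 else None)
E
python3 go.py 569 7.7 245 -8.7
```

```text
t 5.75 pos [601.5 -97.2 258.6] gap 11.8 F [ 0.7  0.7 -0.4] q7 93.0 
rows: [-0.    -0.001 -0.004] [48.3 98.6 13.7]
```

{"fn": "step_arm", "kwargs": {"rows": "0 0 -0.004 24 49 6 6;0 0 -0.004 48 98 13 6;0 0 -0.004 48.3 98.6 13.7 6;0 0 -0.004 48.3 98.6 25 6;0 0 -0.004 48.3 98.6 33 6;0 0 -0.004 48.3 98.6 33 6"}}

```text
time: 6.5
ee_pos: [569.7, 5.9, 225.1]
tcp_rot: [[-0.989, 0.15, -0.002], [0.15, 0.989, -0.001], [0.002, -0.001, -1.0]]
wrist_force: [-1.2, -0.8, -0.7]
finger_gap: 11.8
finger_force: 30.0
```

```bash
python3 - <<'E'
from h import *
np.set_printoptions(precision=2,suppress=True)
s=observe();print(s['ee_pos'],s['wrist_force'])
im=read_camera('scene')[...,::-1].copy();cv2.imwrite('pics/s2.png',im);it=read_camera('top')[...,::-1].copy();cv2.imwrite('pics/t2.png',it)
P=np.array(s['ee_pos']);
print('pred tip px',proj('scene',P-[0,0,43.3]),'keyhole',proj('scene',[569,7.7,160]),[ (c,place_of('key',c)[:2]) for c in ('scene','top')])
a=cv2.resize(im[190:310,250:380],None,fx=4.5,fy=4.5,interpolation=cv2.INTER_CUBIC);cv2.imwrite('pics/a2.png',a)
E
```

```text
[569.67   5.9  225.07] [-1.17 -0.78 -0.73]
pred tip px [[305.86 266.44]] keyhole [[307.07 276.21]] [('scene', [{'centre': [0.475, 0.5538], 'p': 0.69}]), ('top', [{'centre': [0.3753, 0.3935], 'p': 0.46}])]
```

View pics/a2.png

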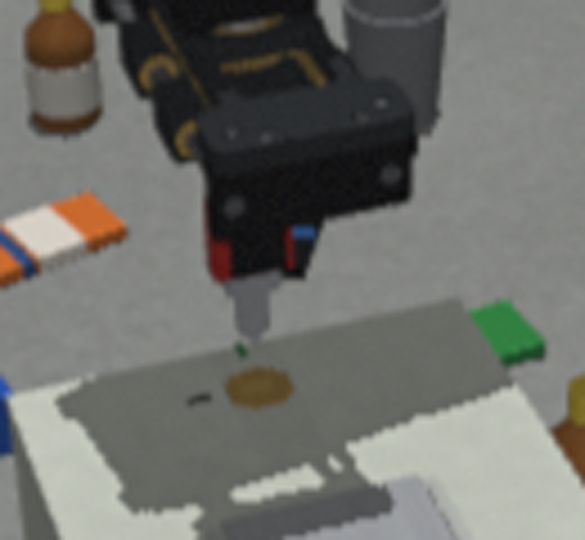

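{"fn": "step_arm", "kwargs": {"rows": "0 0 0 1.3 0.9 8 6;0 0 0 1.3 0.9 17 6;0 0 0 1.3 0.9 17 6;0 0 0 1.3 0.9 17 6;0 0 0 1.3 0.9 17 6"}}

```text
time: 7.32
ee_pos: [569.3, 8.6, 209.6]
tcp_rot: [[-0.989, 0.147, 0.001], [0.147, 0.989, 0.0], [-0.001, 0.0, -1.0]]
wrist_force: [0.6, 0.9, -0.9]
finger_gap: 12.0
finger_force: 30.0
```

```bash
python3 - <<'E'
from h import *
s=observe();print(s['ee_pos'],s['wrist_force'])
im=read_camera('scene')[...,::-1].copy()
print('pred tip px',proj('scene',np.array(s['ee_pos'])-[0,0,43.3]),proj('scene',[[568.5,7,160],[573.5,7,160],[568.5,12,160]]))
a=cv2.resize(im[240:290,275:340],None,fx=9,fy=9,interpolation=cv2.INTER_CUBIC);cv2.imwrite('pics/a3.png',a)
E
```

```text
[569.25569051   8.59460447 209.62562694] [ 0.64320035  0.85980253 -0.90825365]
pred tip px [[307.02425299 273.81343686]] [[307.14183964 275.93385849]
 [304.72821898 276.73153941]
 [308.32373308 277.37581813]]
```

View pics/a3.png

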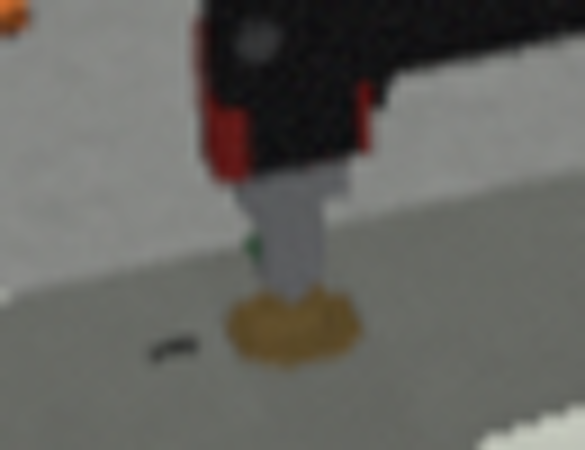

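The tip is centred over the brass plug: tip at crop (292,298), plug centre about (292,325). The kinematic prediction agrees to within 1 px, so I descend.

{"fn": "step_arm", "kwargs": {"rows": "0 0 0 0 0 3 6;0 0 0 0 0 6 6;0 0 0 0 0 8 6;0 0 0 0 0 10 6;0 0 0 0 0 12 6;0 0 0 0 0 14 6"}}

```text
time: 8.12
ee_pos: [569.0, 8.6, 195.2]
tcp_rot: [[-0.989, 0.147, 0.0], [0.147, 0.989, 0.0], [-0.0, 0.0, -1.0]]
wrist_force: [0.1, -0.2, 0.1]
finger_gap: 11.6
finger_force: 30.0
```

{"fn": "step_arm", "kwargs": {"rows": "0 0 0 0 0 4 6;0 0 0 0 0 8 6;0 0 0 0 0 12 6;0 0 0 0 0 15 6;0 0 0 0 0 18 6;0 0 0 0 0 20 6;0 0 0 0 0 21 6;0 0 0 0 0 21 6"}}

```text
time: 9.12
ee_pos: [569.0, 8.6, 175.1]
tcp_rot: [[-0.989, 0.147, 0.0], [0.147, 0.989, 0.0], [-0.0, 0.0, -1.0]]
wrist_force: [-2.4, 1.0, 5.3]
finger_gap: 11.9
finger_force: 30.0
```

{"fn": "step_arm", "kwargs": {"rows": "0 0 0.12 0 0 0 6;0 0 0.25 0 0 0 6;0 0 0.38 0 0 0 6;0 0 0.5 0 0 0 6;0 0 0.62 0 0 0 6;0 0 0.75 0 0 0 6;0 0 0.75 0 0 0 6"}}

```text
time: 10.0
ee_pos: [569.3, 7.8, 175.1]
tcp_rot: [[-0.623, 0.782, 0.001], [0.782, 0.623, -0.001], [-0.001, 0.0, -1.0]]
wrist_force: [-1.4, -1.8, 5.6]
finger_gap: 11.9
finger_force: 30.0
```

{"fn": "step_arm", "kwargs": {"rows": "0 0 0.12 0 0 0 6;0 0 0.25 0 0 0 6;0 0 0.38 0 0 0 6;0 0 0.5 0 0 0 6;0 0 0.62 0 0 0 6;0 0 0.7 0 0 0 6;0 0 0.72 0 0 0 6;0 0 0.72 0 0 0 6"}}

```text
time: 11.0
ee_pos: [569.2, 7.8, 175.1]
tcp_rot: [[0.046, 0.999, 0.001], [0.999, -0.046, -0.001], [-0.001, 0.001, -1.0]]
wrist_force: [-2.3, -1.4, 6.1]
finger_gap: 12.0
finger_force: 30.0
```

```bash
python3 - <<'E'
from h import *
s=observe();print(s['ee_pos'],s['wrist_force'],s['wrist_torque'],s['joint_positions'])
E
```

```text
[569.24708767   7.7935688  175.12036764] [-2.28821767 -1.42087343  6.0642554 ] [-0.45336644  0.49647947 -0.00193302] [-35.08908912  11.28379242  35.8364539   99.77776639  -6.91741842
  71.11911212  -0.19209221]
```

{"fn": "step_arm", "kwargs": {"rows": "0 0 0 0 0 0 30;0 0 0 0 0 0 40;0 0 0 0 0 0 40;0 0 0 0 0 -20 40;0 0 0 0 0 -60 40;0 0 0 0 0 -60 20;0 0 0 70 10 -60 0;0 0 0 120 16 -60 0"}}

```text
time: 12.0
ee_pos: [590.7, 128.9, 233.8]
tcp_rot: [[0.048, 0.999, -0.0], [0.999, -0.048, 0.001], [0.001, -0.0, -1.0]]
wrist_force: [0.6, 0.3, 0.6]
finger_gap: 17.8
finger_force: 0.0
```

```bash
python3 - <<'E'
from h import *
im=read_camera('scene')[...,::-1].copy();cv2.imwrite('pics/s4.png',im);t=read_camera('top')[...,::-1]
t=t.copy();cv2.imwrite('pics/t4.png',t)
a=cv2.resize(im[200:360,230:380],None,fx=3,fy=3,interpolation=cv2.INTER_CUBIC);cv2.imwrite('pics/a4.png',a)
from go import rel
rel([587.7+.151*14,131.3+.988*14,176],-8.7-84)
E
```

```text
t 12.1 pos [589.6 137.7 232.2] gap 10.2 F [ 0.7  0.4 -0.6] q7 -12.0 
rows: [-0.003 -0.003  0.013] [ 7.2  0.1 56.2]
```

View pics/a4.png

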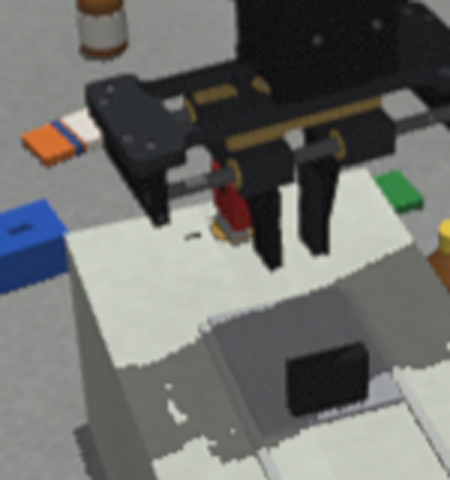

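The key is in the plug with its head turned (crop 232,205). The tab is still shut at crop (327,380), and the closed fingers are on its -y side.

{"fn": "step_arm", "kwargs": {"rows": "0 0 0.013 5 0 20 0;0 0 0.013 5 0 40 0;0 0 0.013 5 0 54 0;0 0 0.013 5 0 54 0;0 0 0.013 14 1 54 0;0 0 0.013 26 2 54 0;0 0 0.013 40 4 54 0;0 0 0.013 54 5 54 0"}}

```text
time: 13.1
ee_pos: [598.8, 182.1, 180.8]
tcp_rot: [[0.06, 0.998, 0.001], [0.998, -0.06, -0.0], [-0.0, 0.001, -1.0]]
wrist_force: [0.9, -2.4, 2.0]
finger_gap: 0.3
finger_force: 1.2
```

{"fn": "step_arm", "kwargs": {"rows": "0 0 0 16 1.5 0 0;0 0 0 32 3 0 0;0 0 0 48 4.5 0 0;0 0 0 64 6 0 0;0 0 0 76 7 0 0;0 0 0 83 7.7 0 0;0 0 0 86 8 0 0;0 0 0 86 8 0 0"}}

```text
time: 14.1
ee_pos: [610.9, 266.7, 180.0]
tcp_rot: [[0.06, 0.998, -0.001], [0.998, -0.06, 0.0], [-0.0, -0.001, -1.0]]
wrist_force: [-0.5, -1.9, 0.6]
finger_gap: 0.9
finger_force: 0.7
```

{"fn": "step_arm", "kwargs": {"rows": "0 0 0 2 0 0 0;0 0 0 4 0.4 0 0;0 0 0 4 0.4 0 0;0 0 0 4 0.4 0 0"}}

```text
time: 14.6
ee_pos: [611.0, 266.9, 180.0]
tcp_rot: [[0.063, 0.998, -0.004], [0.998, -0.063, -0.004], [-0.005, -0.003, -1.0]]
wrist_force: [-2.7, -7.4, 3.2]
finger_gap: 0.7
finger_force: 4.1
```

```bash
python3 - <<'E'
from h import *
np.set_printoptions(precision=1,suppress=True)
s=observe();print(s['ee_pos'],s['wrist_force'])
read_camera('scene');read_camera('top')
for c,z in(('scene',198),('top',198)):
    for q in place_of('tab',c)[:3]:
        P=at_z(c,np.array(q['centre'])*[640,480],z);print(c,q['p'],P, (P[:2]-[587.7,131.3])@[.151,.988])
E
```

```text
[611.  266.9 180. ] [-2.7 -7.4  3.2]
scene 0.89 [603.9 281.9 198. ] 151.21137713806667
scene 0.29 [628.5 -72.9 198. ] -195.5641032751235
```

{"fn": "step_arm", "kwargs": {"rows": "0 0 0 -6 0 0 0;0 0 0 -8 0 -60 30;0 0 -0.18 -8 0 -120 87;0 0 -0.36 -60 0 -150 87;0 0 -0.54 -120 0 -150 87;0 0 -0.72 -180 0 -150 87;0 0 -0.9 -240 -1 -150 87;0 0 -1.08 -300 -1 -150 87"}}

```text
time: 15.8
ee_pos: [593.2, -28.3, 330.8]
tcp_rot: [[-0.854, 0.521, 0.002], [0.521, 0.854, 0.002], [-0.001, 0.003, -1.0]]
wrist_force: [1.2, -0.4, 0.3]
finger_gap: 62.7
finger_force: 0.0
```

```bash
python3 go.py 581 -188 250 -1.7
```

```text
t 15.8 pos [593.2 -28.3 330.8] gap 62.7 F [ 1.2 -0.4  0.3] q7 63.0 
rows: [ 0.003  0.002 -0.518] [ -72.6 -142.9   80.4]
```

```bash
python3 - <<'E'
from fit import *
np.set_printoptions(precision=2,suppress=True)
s=read_camera('scene')[...,::-1].copy();t=read_camera('top')[...,::-1].copy();cv2.imwrite('pics/s5.png',s);cv2.imwrite('pics/t5.png',t)
for c in('top','scene'):
    for q in place_of('pack0',c): 
        if q['p']>.2:print(c,round(q['p'],2),np.array(q['centre'])*[640,480],at_z(c,np.array(q['centre'])*[640,480],5)[:2])
for rt,g in(((350,200,380,244),[550,-186,.05]),((408,202,442,250),[538,-356,.1])):
    print('pack',*fit([('top',rt,mask(t,rt,packm))],packb,g))
E
```

```text
top 0.8 [421.31 223.68] [ 546.1 -346.8]
top 0.74 [373.12 187.92] [ 641.8  -212.73]
top 0.67 [402.37 272.98] [ 410.02 -295.8 ]
top 0.65 [360.9  222.29] [ 545.54 -180.6 ]
top 0.63 [349.89 278.5 ] [ 391.92 -153.58]
scene 0.94 [257.6 242.5] [ 535.04 -363.07]
scene 0.73 [310.98 235.92] [ 402.38 -323.63]
scene 0.6 [350.59 269.28] [ 384.14 -149.43]
pack [ 549.06 -187.84   -0.03] 36.671875 569.0
pack [ 541.06 -354.95    0.13] 56.59375 543.0
```

View pics/t5.png

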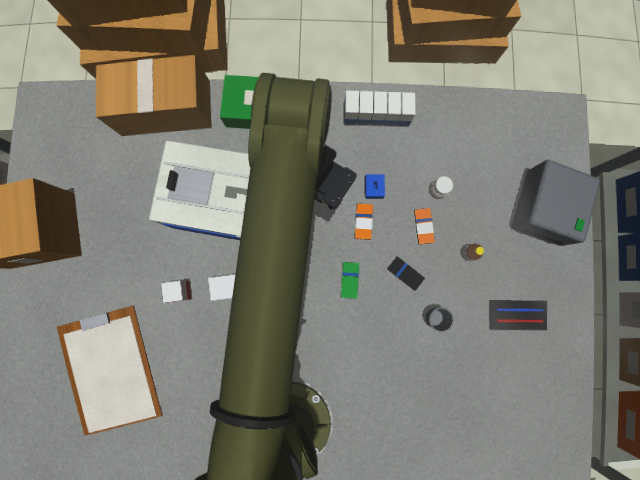

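The top picture shows the shutter open, with the tab at (172,182) and the slot at about (232,190). The two orange packs are unmoved at (364,221) and (425,226), and there is no third one.

{"fn": "step_arm", "kwargs": {"rows": "0 0 -0.17 -36 -70 40 87;0 0 -0.34 -72.6 -142.9 80 87;0 0 -0.518 -72.6 -142.9 140 87;0 0 -0.518 -72.6 -142.9 200 87;0 0 -0.518 -72.6 -142.9 250 87;0 0 -0.518 -72.6 -142.9 290 87;0 0 -0.518 -72.6 -142.9 310 87;0 0 -0.518 -72.6 -142.9 310 87"}}

```text
time: 17.0
ee_pos: [579.9, -185.5, 19.7]
tcp_rot: [[-0.999, 0.035, -0.001], [0.035, 0.999, 0.001], [0.001, 0.001, -1.0]]
wrist_force: [-0.6, 0.7, 0.6]
finger_gap: 87.0
finger_force: 0.0
```

```bash
python3 go.py 581 -188.3 5 -1.7
```

```text
t 17.0 pos [ 579.9 -185.5   19.7] gap 87.0 F [-0.6  0.7  0.6] q7 115.0 
rows: [ 0.001 -0.001 -0.005] [-1.3 -2.8 14.7]
```

{"fn": "step_arm", "kwargs": {"rows": "0 0 0 -1.3 -2.8 10 87;0 0 0 -1.3 -2.8 15 87;0 0 0 -1.3 -2.8 15 70;0 0 0 -1.3 -2.8 15 50;0 0 0 -1.3 -2.8 15 38;0 0 0 -1.3 -2.8 15 38;0 0 0 -1.3 -2.8 15 38;0 0 0 -1.3 -2.8 15 38", "squeeze": 30}}

```text
time: 18.0
ee_pos: [580.8, -189.9, 5.4]
tcp_rot: [[-0.999, 0.037, 0.0], [0.037, 0.999, 0.0], [-0.0, 0.0, -1.0]]
wrist_force: [-0.0, -0.5, 0.2]
finger_gap: 43.4
finger_force: 30.0
```

{"fn": "step_arm", "kwargs": {"rows": "0 0 0 0 0 -40 38;0 0 0 0 0 -100 38;0 0 0 0 0 -160 38;0 0 0 0 0 -220 38;0 0 0.05 0 0 -280 38;0 0 0.115 -4 60 -295 38;0 0 0.115 -10 120 -295 38;0 0 0.115 -10 180 -295 38"}}

```text
time: 19.0
ee_pos: [597.5, -8.6, 300.6]
tcp_rot: [[-0.988, 0.151, 0.001], [0.151, 0.988, 0.0], [-0.001, 0.0, -1.0]]
wrist_force: [0.4, 0.0, -0.9]
finger_gap: 43.4
finger_force: 30.0
```

```bash
cat >> go.py <<'E'
E
python3 go.py 597 130 300 -8.7
```

```text
t 19.0 pos [597.5  -8.6 300.6] gap 43.4 F [ 0.4  0.  -0.9] q7 84.0 
rows: [ 0.     0.001 -0.   ] [ 21.5 136.9   0.6]
```

{"fn": "step_arm", "kwargs": {"rows": "0 0 0 10 55 0 38;0 -0.1 0 21.5 110 0 38;0 -0.28 0 21.5 136.9 0 38;0 -0.45 0 21.5 136.9 0 38;0 -0.62 0 21.5 136.9 0 38;0 -0.79 0 21.5 136.9 0 38;0 -0.96 0 21.5 136.9 0 38;0 -1.134 0 21.5 136.9 0 38"}}

```text
time: 20.0
ee_pos: [597.2, 124.0, 300.7]
tcp_rot: [[-0.475, 0.163, 0.865], [0.075, 0.987, -0.145], [-0.877, -0.005, -0.481]]
wrist_force: [0.5, -1.0, 0.1]
finger_gap: 43.7
finger_force: 30.0
```

```bash
python3 - <<'E'
from h import *
im=read_camera('scene')[...,::-1].copy();cv2.imwrite('pics/s6.png',im)
cv2.imwrite('pics/a6.png',cv2.resize(im[150:400,200:460],None,fx=2.2,fy=2.2))
s=observe();print(s['joint_positions'])
R=s['tcp_rot'];print(R.T@(np.array([597.2,130.4,180])-s['ee_pos']),s['ee_pos'])
E
```

```text
[-30.16351987 -16.38656091  -6.17580926 132.29909576  73.49922856
  39.64723171  -6.47256799]
[101.68226279   7.27125375  56.72819246] [595.42027968 124.12603875 296.48051993]
```

View pics/a6.png

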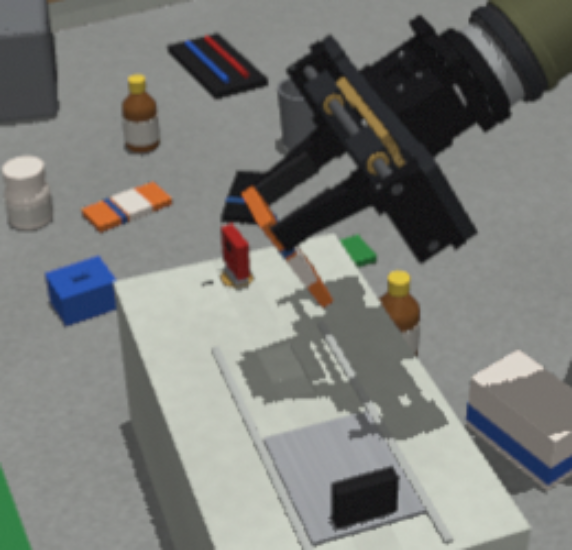

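Scene picture: the pack is held near its upper end and leans properly (crop 290,245). The key is in the lock (235,250) and the shutter is open with the tab at (365,500). Joint 2 is near its limit, so I will use a smaller tilt and insert along the pack's own axis.

```bash
cat > tilt.py <<'E'
from h import *
import sys
from scipy.spatial.transform import Rotation as Ro
# tilt.py safe_x safe_y z tilt_deg : goal in the safe frame (slot-centred), world z
X=[float(v) for v in sys.argv[1:]]
s=observe();R=np.array(s['tcp_rot']);Q=Ro.from_euler('z',-8.7,degrees=True).as_matrix()
T=Q@Ro.from_euler('y',-X[3],degrees=True).as_matrix()@np.diag([-1,1,-1.])
P=np.array([588,131.8,0])+Q@[X[0],X[1],X[2]]
np.set_printoptions(precision=3,suppress=True)
print(s['time'],s['ee_pos'],s['wrist_force'],'gap',s['finger_gap']);print('q',s['joint_positions'])
print('rows',Ro.from_matrix(R.T@T).as_rotvec(),R.T@(P-s['ee_pos']),'tcp safe',Q.T@(s['ee_pos']-np.array([588,131.8,0])))
E
python3 tilt.py 56.5 0 270 53; python3 tilt.py 56.5 0 235 53
```

```text
20.05 [595.42  124.126 296.481] [-2.144 -0.553 -4.746] gap 43.092735935139586
q [-30.164 -16.387  -6.176 132.299  73.499  39.647  -6.473]
rows [-0.013  0.143 -0.   ] [ 0.079  7.185 54.734] tcp safe [  8.496  -6.463 296.481]
20.05 [595.42  124.126 296.481] [-2.144 -0.553 -4.746] gap 43.092735935139586
q [-30.164 -16.387  -6.176 132.299  73.499  39.647  -6.473]
rows [-0.013  0.143 -0.   ] [30.75   7.423 71.592] tcp safe [  8.496  -6.463 296.481]
```

{"fn": "step_arm", "kwargs": {"rows": "0 0.07 0 0 7 27 38;0 0.143 0 0 7 54 38;0 0.143 0 0 7 54 38;0 0.143 0 15 7 63 38;0 0.143 0 30 7.4 71 38;0 0.143 0 30 7.4 71 38"}}

```text
time: 20.8
ee_pos: [645.1, 122.5, 238.2]
tcp_rot: [[-0.599, 0.165, 0.783], [0.094, 0.986, -0.136], [-0.795, -0.008, -0.607]]
wrist_force: [0.8, 0.1, -0.7]
finger_gap: 43.4
finger_force: 30.0
```

```bash
python3 tilt.py 56.5 0 235 53; python3 tilt.py 11.3 0 175 53|tail -1
```

```text
20.8 [645.132 122.457 238.22 ] [ 0.759  0.097 -0.748] gap 43.36683042656594
q [-29.576  -6.336  -0.059 125.861  65.96   33.58    2.193]
rows [-0.016 -0.006 -0.002] [3.403 0.6   0.841] tcp safe [ 57.888  -0.594 238.22 ]
rows [-0.016 -0.006 -0.002] [78.521  0.452  1.305] tcp safe [ 57.888  -0.594 238.22 ]
```

{"fn": "step_arm", "kwargs": {"rows": "-0.012 0 0 8 0.5 1 38;-0.012 0 0 16 0.5 1 38;-0.012 0 0 24 0.5 1 38;-0.012 0 0 34 0.5 1 38;-0.012 0 0 44 0.5 1 38"}}

```text
time: 21.42
ee_pos: [620.3, 127.5, 203.7]
tcp_rot: [[-0.597, 0.155, 0.787], [0.095, 0.988, -0.123], [-0.797, 0.002, -0.605]]
wrist_force: [-0.4, 0.2, 0.9]
finger_gap: 43.6
finger_force: 30.0
```

{"fn": "step_arm", "kwargs": {"rows": "0 0 0 8 0 0 38;0 0 0 16 0 0 38;0 0 0 24 0 0 38;0 0 0 31 0 0 38;0 0 0 35 0 0 38;0 0 0 35 0 0 38"}}

```text
time: 22.18
ee_pos: [599.8, 130.7, 176.2]
tcp_rot: [[-0.597, 0.155, 0.787], [0.095, 0.988, -0.123], [-0.797, 0.001, -0.605]]
wrist_force: [0.6, 0.6, 0.0]
finger_gap: 43.2
finger_force: 30.0
```

{"fn": "step_arm", "kwargs": {"rows": "0 0 0 0 0 0 60;0 0 0 0 0 0 75;0 0 0 0 0 0 75;0 0 0 0 0 0 75;0 0 0 -20 0 -20 75;0 0 0 -60 0 -30 75;0 0 0 -100 0 -30 75"}}

```text
time: 23.05
ee_pos: [636.3, 125.3, 275.9]
tcp_rot: [[-0.596, 0.154, 0.788], [0.095, 0.988, -0.122], [-0.797, 0.002, -0.604]]
wrist_force: [0.5, 0.7, -0.0]
finger_gap: 75.0
finger_force: 0.0
```

```bash
python3 - <<'E'
from fit import *
np.set_printoptions(precision=2,suppress=True)
im=read_camera('scene')[...,::-1].copy();cv2.imwrite('pics/s7.png',im);t=read_camera('top')[...,::-1].copy()
cv2.imwrite('pics/a7.png',cv2.resize(im[200:400,220:420],None,fx=2.2,fy=2.2))
print(observe()['wrist_force'])
rt=(408,202,442,250);print('pack',*fit([('top',rt,mask(t,rt,packm))],packb,[538,-356,.1]))
E
python3 tilt.py 0 0 320 0; python3 go.py 572 -353 300 7
```

```text
[-0.48 -1.24  0.49]
pack [ 541.14 -355.18    0.13] 53.65625 546.0
23.15 [639.163 124.648 280.134] [-0.481 -1.235  0.492] gap 74.8489596000707
q [-30.521 -10.231   0.53  124.274  59.818  35.532   9.473]
rows [ 0.003  0.928 -0.009] [ -0.97   -0.731 -65.243] tcp safe [ 51.656   0.67  280.134]
t 23.15 pos [639.2 124.6 280.1] gap 74.8 F [-0.5 -1.2  0.5] q7 9.0 
rows: [-0.124  0.923 -0.263] [ -23.6 -482.1   -6.7]
```

View pics/a7.png

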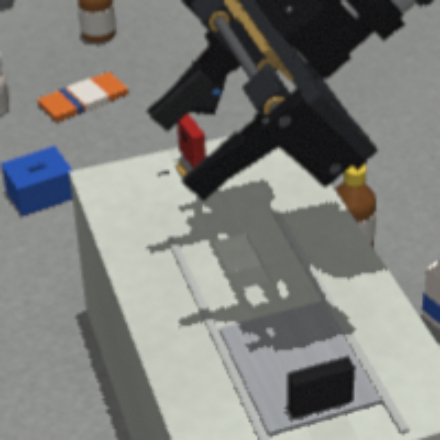

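The pack has dropped through the slot and nothing orange is left on top. The other pack is unmoved.

{"fn": "step_arm", "kwargs": {"rows": "-0.02 0.16 -0.045 -4 -20 -1 75;-0.04 0.32 -0.09 -8 -70 -2 75;-0.065 0.48 -0.135 -12 -130 -3 75;-0.085 0.64 -0.18 -15 -190 -4 80;-0.105 0.8 -0.225 -18 -250 -5 87;-0.124 0.923 -0.263 -20 -310 -6 87;-0.124 0.923 -0.263 -22 -370 -6.7 87;-0.124 0.923 -0.263 -23.6 -430 -6.7 87"}}

```text
time: 24.15
ee_pos: [588.6, -239.8, 290.4]
tcp_rot: [[-0.992, -0.128, -0.015], [-0.127, 0.992, -0.005], [0.016, -0.003, -1.0]]
wrist_force: [1.4, -0.1, -0.3]
finger_gap: 86.7
finger_force: 0.0
```

```bash
python3 go.py 572 -352.8 20 7.3
```

```text
t 24.15 pos [ 588.6 -239.8  290.4] gap 86.7 F [ 1.4 -0.1 -0.3] q7 126.0 
rows: [-0.003 -0.016  0.   ] [  26.6 -109.1  271.2]
```

{"fn": "step_arm", "kwargs": {"rows": "0 0 0 15 -50 40 87;0 0 0 20 -80 100 87;0 0 0 20 -90 160 87;0 0 0 20 -90 200 87;0 0 0 20 -90 225 87;0 0 0 20 -90 225 87;0 0 0 20 -90 225 87"}}

```text
time: 25.02
ee_pos: [577.1, -332.7, 70.1]
tcp_rot: [[-0.992, -0.124, -0.007], [-0.124, 0.992, -0.005], [0.007, -0.004, -1.0]]
wrist_force: [0.4, -0.4, 0.6]
finger_gap: 87.1
finger_force: 0.0
```

```bash
python3 go.py 572 -352.8 5.5 7.3
```

```text
t 25.02 pos [ 577.1 -332.7   70.1] gap 87.1 F [ 0.4 -0.4  0.6] q7 140.0 
rows: [-0.004 -0.007 -0.003] [  7.1 -19.   64.7]
```

{"fn": "step_arm", "kwargs": {"rows": "-0.004 -0.007 0 7 -19 20 87;-0.004 -0.007 0 7 -19 45 87;-0.004 -0.007 0 7 -19 60 87;-0.004 -0.007 0 7 -19 64 87;-0.004 -0.007 0 7 -19 64 65;-0.004 -0.007 0 7 -19 64 45;-0.004 -0.007 0 7 -19 64 38;-0.004 -0.007 0 7 -19 64 38"}}

```text
time: 26.02
ee_pos: [571.8, -352.5, 5.7]
tcp_rot: [[-0.992, -0.124, -0.0], [-0.124, 0.992, 0.001], [0.0, 0.001, -1.0]]
wrist_force: [0.7, 0.3, 0.5]
finger_gap: 55.0
finger_force: 0.0
```

{"fn": "step_arm", "kwargs": {"rows": "0 0 0 0 0 0 38;0 0 0 0 0 0 38;0 0 0 0 0 0 38"}}

```text
time: 26.4
ee_pos: [571.7, -352.4, 5.4]
tcp_rot: [[-0.992, -0.124, -0.001], [-0.124, 0.992, 0.001], [0.001, 0.001, -1.0]]
wrist_force: [-1.3, 0.9, 0.9]
finger_gap: 43.4
finger_force: 30.0
```

{"fn": "step_arm", "kwargs": {"rows": "0 0 0 0 0 -50 38;0 0 0 0 0 -110 38;0 0 0 0 0 -170 38;0 0 0 0 0 -230 38;0 0 0.1 -10 30 -280 38;0 0 0.2 -25 80 -295 38;0 0 0.276 -40 140 -295 38;0 0 0.276 -57 200 -295 38"}}

```text
time: 27.4
ee_pos: [603.6, -145.8, 300.7]
tcp_rot: [[-0.988, 0.153, -0.0], [0.153, 0.988, 0.001], [0.0, 0.001, -1.0]]
wrist_force: [0.7, -0.1, -0.0]
finger_gap: 43.4
finger_force: 30.0
```

```bash
python3 tilt.py 56.5 0 280 0
```

```text
27.4 [ 603.644 -145.752  300.697] [ 0.654 -0.142 -0.011] gap 43.449323402358424
q [-24.719  16.432  45.439  81.839 -11.702  86.566 101.456]
rows [ 0.001 -0.    -0.001] [  1.349 271.97   20.966] tcp safe [  57.447 -271.993  300.697]
```

{"fn": "step_arm", "kwargs": {"rows": "0 0 0 1 55 0 38;0 0 0 1 110 0 38;0 -0.1 0 1 170 5 38;0 -0.27 0 1 225 5 38;0 -0.44 0 1 265 10 38;0 -0.61 0 1 265 10 38;0 -0.78 0 1 265 10 38;0 -0.925 0 1 265 10 38"}}

```text
time: 28.4
ee_pos: [642.3, 114.3, 290.8]
tcp_rot: [[-0.606, 0.153, 0.781], [0.095, 0.988, -0.12], [-0.79, 0.001, -0.613]]
wrist_force: [1.3, -1.8, -0.8]
finger_gap: 43.3
finger_force: 30.0
```

{"fn": "step_arm", "kwargs": {"rows": "0 0 0 0 0 0 38;0 0 0 0 0 0 38;0 0 0 0 0 0 38"}}

```text
time: 28.78
ee_pos: [644.7, 113.0, 292.5]
tcp_rot: [[-0.608, 0.157, 0.778], [0.098, 0.988, -0.123], [-0.788, 0.001, -0.616]]
wrist_force: [-0.1, -0.0, -0.6]
finger_gap: 43.5
finger_force: 30.0
```

```bash
python3 tilt.py 56.5 0 235 53
```

```text
28.775 [644.744 113.007 292.526] [-0.145 -0.034 -0.609] gap 43.5287535649802
q [-51.936 -12.599  21.614 123.034  60.314  39.458  13.07 ]
rows [-0.004 -0.018 -0.004] [46.853  9.93  33.485] tcp safe [ 58.934  -9.994 292.526]
```

{"fn": "step_arm", "kwargs": {"rows": "0 -0.018 0 20 5 16 38;0 -0.018 0 40 10 30 38;0 -0.018 0 46 10 33 38;0 -0.018 0 46 10 33 38;0 -0.018 0 46 10 33 38"}}

```text
time: 29.4
ee_pos: [643.2, 123.7, 235.7]
tcp_rot: [[-0.594, 0.156, 0.789], [0.094, 0.988, -0.124], [-0.799, 0.0, -0.601]]
wrist_force: [0.9, -0.9, -0.0]
finger_gap: 43.6
finger_force: 30.0
```

```bash
python3 tilt.py 11.3 0 175 53
```

```text
29.4 [643.237 123.667 235.656] [ 0.932 -0.884 -0.017] gap 43.642462765927874
q [-50.616  -7.976  19.922 127.374  70.222  34.99   -0.641]
rows [-0.003  0.001 -0.003] [75.242 -0.532  0.876] tcp safe [ 55.832   0.316 235.656]
```

{"fn": "step_arm", "kwargs": {"rows": "0 0 0 10 -0.5 0.8 38;0 0 0 20 -0.5 0.8 38;0 0 0 30 -0.5 0.8 38;0 0 0 40 -0.5 0.8 38;0 0 0 45 -0.5 0.8 38"}}

```text
time: 30.02
ee_pos: [615.5, 127.3, 196.6]
tcp_rot: [[-0.596, 0.155, 0.788], [0.092, 0.988, -0.125], [-0.798, -0.002, -0.603]]
wrist_force: [1.0, -0.4, 0.6]
finger_gap: 43.2
finger_force: 30.0
```

{"fn": "step_arm", "kwargs": {"rows": "0 0 0 10 0 0 38;0 0 0 20 0 0 38;0 0 0 27 0 0 38;0 0 0 29 0 0 38;0 0 0 29 0 0 38"}}

```text
time: 30.65
ee_pos: [599.0, 129.9, 174.5]
tcp_rot: [[-0.595, 0.155, 0.789], [0.092, 0.988, -0.125], [-0.798, -0.001, -0.602]]
wrist_force: [-0.1, -0.2, 0.0]
finger_gap: 43.2
finger_force: 30.0
```

{"fn": "step_arm", "kwargs": {"rows": "0 0 0 0 0 0 60;0 0 0 0 0 0 75;0 0 0 0 0 0 75;0 0 0 0 0 0 75;0 0 0 -20 0 -20 75;0 0 0 -60 0 -30 75;0 0 0 -100 0 -30 75;0 0 0 -100 0 -30 75"}}

```text
time: 31.65
ee_pos: [636.9, 124.2, 276.3]
tcp_rot: [[-0.591, 0.157, 0.791], [0.097, 0.988, -0.124], [-0.801, 0.003, -0.599]]
wrist_force: [-0.2, -0.4, 0.3]
finger_gap: 74.9
finger_force: 0.0
```

```bash
python3 - <<'E'
from h import *
im=read_camera('scene')[...,::-1].copy();cv2.imwrite('pics/s8.png',im)
t=read_camera('top')[...,::-1].copy();cv2.imwrite('pics/t8.png',t)
for n,i in(('s',im),('t',t)):
    h=cv2.cvtColor(i,cv2.COLOR_BGR2HSV);m=cv2.inRange(h,(8,180,120),(16,255,255));print(n,[ (st[4],ce.round()) for st,ce in zip(*cv2.connectedComponentsWithStats(m)[2:]) if st[4]>15][1:])
cv2.imwrite('pics/a8.png',im)
E
python3 tilt.py 0 0 320 0
```

```text
s []
t [(np.int32(115), array([ 66., 330.])), (np.int32(169), array([ 70., 374.])), (np.int32(84), array([ 83., 421.]))]
31.75 [634.355 124.215 271.614] [ 0.019  1.374 -0.761] gap 74.9505975286541
q [-51.667 -11.789  19.398 125.733  64.97   38.981   6.193]
rows [-0.003  0.924 -0.004] [-10.282   0.217 -66.646] tcp safe [ 46.969  -0.486 271.614]
```

View pics/a8.png

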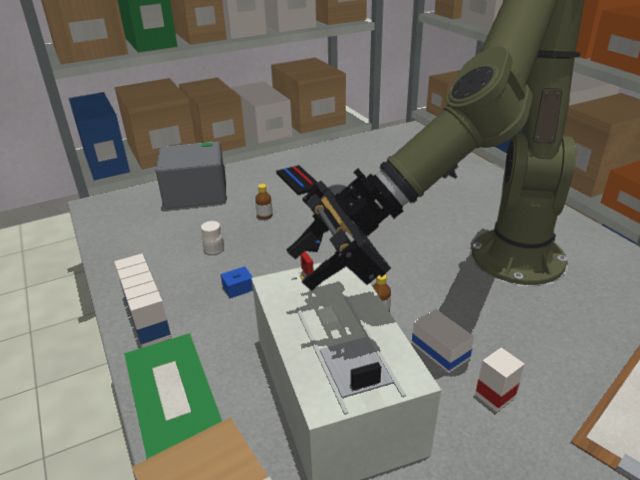

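Everything stands where it was. Both packs are gone from the counter, and the shutter's tab is at (366,376). Next I grip the tab and slide it shut.

{"fn": "step_arm", "kwargs": {"rows": "0 0.15 0 -2 20 -15 75;0 0.32 0 -5 50 -35 75;0 0.48 0 -8 90 -55 70;0 0.64 0 -10 130 -66 60;0 0.8 0 -10 151 -66 60;0 0.924 0 -10 151 -66 60;0 0.924 0 -10 151 -66 60;0 0.924 0 -10 151 -66 60"}}

```text
time: 32.75
ee_pos: [611.3, 280.5, 318.6]
tcp_rot: [[-0.988, 0.156, -0.001], [0.156, 0.988, -0.002], [0.0, -0.003, -1.0]]
wrist_force: [0.4, -0.0, 0.8]
finger_gap: 59.9
finger_force: 0.0
```

```bash
python3 tilt.py 0 150.5 174 0
```

```text
32.75 [611.301 280.543 318.627] [ 0.444 -0.029  0.819] gap 59.915279343768056
q [-49.021  21.568  31.264  71.246 -10.877  90.167  61.452]
rows [-0.003 -0.    -0.005] [  0.493   0.312 144.627] tcp safe [  0.534 150.556 318.627]
```

{"fn": "step_arm", "kwargs": {"rows": "0 0 0 0 0 50 60;0 0 0 0 0 100 60;0 0 0 0 0 130 60;0 0 0 0 0 144 60;0 0 0 0 0 144 30;0 0 0 0 0 144 10;0 0 0 0 0 144 8;0 0 0 0 0 144 8", "squeeze": 20}}

```text
time: 33.75
ee_pos: [612.6, 280.8, 176.7]
tcp_rot: [[-0.988, 0.155, 0.001], [0.155, 0.988, -0.001], [-0.001, -0.0, -1.0]]
wrist_force: [-0.1, -0.1, -0.1]
finger_gap: 28.0
finger_force: 0.0
```

{"fn": "step_arm", "kwargs": {"rows": "0 0 0 0 0 0 8;0 0 0 0 -14 0 8;0 0 0 0 -28 0 8;0 0 0 0 -42 0 8;0 0 0 0 -56 0 8;0 0 0 0 -70 0 8;0 0 0 0 -84 0 8"}}

```text
time: 34.62
ee_pos: [599.3, 196.5, 176.1]
tcp_rot: [[-0.988, 0.155, 0.001], [0.155, 0.988, -0.001], [-0.001, -0.001, -1.0]]
wrist_force: [2.7, 2.5, -0.2]
finger_gap: 11.6
finger_force: 20.0
```

{"fn": "step_arm", "kwargs": {"rows": "0 0 0 0 -10 0 8;0 0 0 0 -18 0 8;0 0 0 0 -24 0 8;0 0 0 0 -27 0 8;0 0 0 0 -29 0 8;0 0 0 0 -29 0 8"}}

```text
time: 35.38
ee_pos: [596.1, 175.5, 176.2]
tcp_rot: [[-0.989, 0.151, 0.005], [0.151, 0.989, 0.006], [-0.004, 0.007, -1.0]]
wrist_force: [9.7, 11.7, -6.0]
finger_gap: 12.0
finger_force: 20.0
```

```bash
python3 tilt.py 0 40 174 0
```

```text
35.375 [596.084 175.483 176.179] [ 9.684 11.742 -6.044] gap 12.029379212487285
q [-45.283  17.616  32.521  92.511 -10.128  72.381  70.361]
rows [0.007 0.004 0.   ] [ 1.395 -4.418  2.142] tcp safe [  1.384  44.403 176.179]
```

{"fn": "step_arm", "kwargs": {"rows": "0 0 0 0 4 0 30;0 0 0 0 4 0 50;0 0 0 0 4 0 50;0 0 0 0 4 -50 50;0 0 0 0 4 -110 50;0 0 0 0 60 -140 50;0 0 0 0 120 -140 50;0 0 0 0 120 -140 50"}}

```text
time: 36.38
ee_pos: [611.4, 294.5, 313.9]
tcp_rot: [[-0.989, 0.146, -0.003], [0.146, 0.989, -0.0], [0.003, -0.001, -1.0]]
wrist_force: [0.3, -0.5, 0.3]
finger_gap: 49.4
finger_force: 0.0
```

```bash
python3 - <<'E'
from h import *
im=read_camera('scene')[...,::-1].copy();old=cv2.imread('pics/scene0.png')
def blk(i):
    m=(i[300:350,310:370].max(2)<45).astype(np.uint8);n,l,st,ce=cv2.connectedComponentsWithStats(m);k=1+np.argmax(st[1:,4]);return st[k],ce[k]
print(blk(old),blk(im))
o=np.hstack([cv2.resize(i[255:355,270:370],None,fx=3.9,fy=3.9) for i in(old,im)]);cv2.imwrite('pics/a9.png',o)
E
python3 go.py 569 8 300 -92.6
```

```text
(array([ 16,  15,  26,  24, 469], dtype=int32), array([28.63113006, 26.38379531])) (array([ 16,  15,  26,  24, 458], dtype=int32), array([28.63973799, 26.45414847]))
t 36.42 pos [612.2 290.2 314.2] gap 50.0 F [ 0.7 -0.6  0.3] q7 61.0 
rows: [-4.000e-03  1.000e-03  1.465e+00] [   0.  -285.4   15.1]
```

View pics/a9.png

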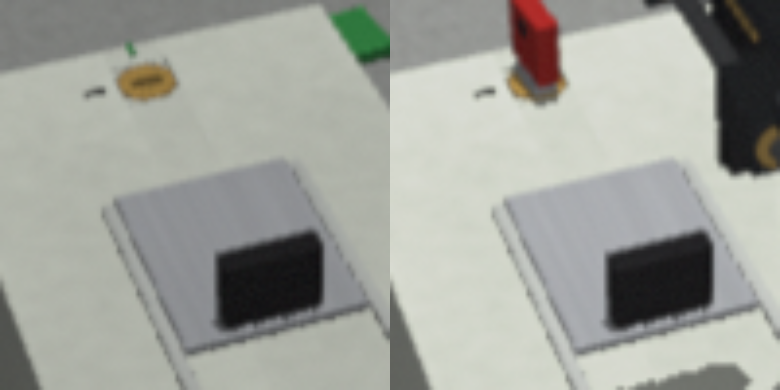

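The tab sits at the same pixel as at the start, so the shutter is shut. The key still stands in the plug. Now for the key.

{"fn": "step_arm", "kwargs": {"rows": "0 0 0.17 0 -30 0 50;0 0 0.35 0 -75 0 50;0 0 0.53 0 -120 0 50;0 0 0.71 0 -165 0 50;0 0 0.89 0 -210 0 50;0 0 1.07 0 -250 0 50;0 0 1.25 0 -285 0 45;0 0 1.43 0 -285 15 45"}}

```text
time: 37.42
ee_pos: [568.2, -0.9, 302.4]
tcp_rot: [[0.031, 1.0, 0.002], [1.0, -0.031, -0.001], [-0.001, 0.002, -1.0]]
wrist_force: [0.2, -0.3, -0.8]
finger_gap: 45.6
finger_force: 0.0
```

{"fn": "step_arm", "kwargs": {"rows": "0 0 0.035 0 0 0 45;0 0 0.035 0 0 0 45;0 0 0.035 0 0 0 45"}}

```text
time: 37.8
ee_pos: [569.1, 6.4, 301.6]
tcp_rot: [[0.048, 0.999, 0.001], [0.999, -0.048, -0.001], [-0.001, 0.001, -1.0]]
wrist_force: [0.5, 0.6, 0.4]
finger_gap: 44.8
finger_force: 0.0
```

```bash
python3 go.py 569.2 7.8 175.5 -92.6
```

```text
t 37.8 pos [569.1   6.4 301.6] gap 44.8 F [0.5 0.6 0.4] q7 -0.0 
rows: [ 0.001  0.001 -0.002] [ 1.600e+00 -1.000e-01  1.261e+02]
```

{"fn": "step_arm", "kwargs": {"rows": "0 0 0 1.4 0 40 45;0 0 0 1.4 0 80 40;0 0 0 1.4 0 110 40;0 0 0 1.4 0 126 40;0 0 0 1.4 0 126 40;0 0 0 1.4 0 126 14;0 0 0 1.4 0 126 6;0 0 0 1.4 0 126 6", "squeeze": 15}}

```text
time: 38.8
ee_pos: [569.5, 7.5, 176.0]
tcp_rot: [[0.05, 0.999, 0.001], [0.999, -0.05, -0.001], [-0.001, 0.001, -1.0]]
wrist_force: [0.1, -0.3, 0.3]
finger_gap: 17.9
finger_force: 0.0
```

{"fn": "step_arm", "kwargs": {"rows": "0 0 0 0 0 0 6;0 0 0 0 0 0 6;0 0 0 0 0 0 6", "squeeze": 30}}

```text
time: 39.17
ee_pos: [569.2, 7.5, 175.6]
tcp_rot: [[0.05, 0.999, 0.0], [0.999, -0.05, -0.001], [-0.001, 0.001, -1.0]]
wrist_force: [-0.8, 0.1, 4.2]
finger_gap: 11.5
finger_force: 30.0
```

{"fn": "step_arm", "kwargs": {"rows": "0 0 -0.13 0 0 0 6;0 0 -0.26 0 0 0 6;0 0 -0.39 0 0 0 6;0 0 -0.52 0 0 0 6;0 0 -0.65 0 0 0 6;0 0 -0.78 0 0 0 6;0 0 -0.81 0 0 0 6;0 0 -0.81 0 0 0 6"}}

```text
time: 40.17
ee_pos: [569.6, 7.3, 175.6]
tcp_rot: [[-0.688, 0.726, 0.001], [0.726, 0.688, -0.001], [-0.002, 0.0, -1.0]]
wrist_force: [-0.1, 0.2, 5.2]
finger_gap: 11.6
finger_force: 30.0
```

{"fn": "step_arm", "kwargs": {"rows": "0 0 -0.13 0 0 0 6;0 0 -0.26 0 0 0 6;0 0 -0.39 0 0 0 6;0 0 -0.52 0 0 0 6;0 0 -0.65 0 0 0 6;0 0 -0.76 0 0 0 6;0 0 -0.81 0 0 0 6;0 0 -0.81 0 0 0 6"}}

```text
time: 41.18
ee_pos: [569.7, 7.7, 175.6]
tcp_rot: [[-1.0, 0.002, 0.002], [0.002, 1.0, -0.001], [-0.002, -0.001, -1.0]]
wrist_force: [1.6, 0.0, 4.5]
finger_gap: 11.7
finger_force: 30.0
```

```bash
python3 - <<'E'
from h import *
s=observe();print(s['ee_pos'],s['wrist_force'],s['wrist_torque'],np.degrees(np.arctan2(s['tcp_rot'][1][1],s['tcp_rot'][0][1])))
E
```

```text
[569.70026044   7.69593141 175.5863513 ] [1.5578917  0.04155959 4.50922916] [ 0.20518552 -0.25187045 -0.01392349] 89.86141052395531
```

{"fn": "step_arm", "kwargs": {"rows": "0 0 -0.03 0 0 0 6;0 0 -0.06 0 0 0 6;0 0 -0.06 0 0 0 6;0 0 -0.06 0 0 0 6"}}

```text
time: 41.68
ee_pos: [569.6, 7.8, 175.6]
tcp_rot: [[-0.998, -0.059, 0.002], [-0.059, 0.998, -0.001], [-0.001, -0.001, -1.0]]
wrist_force: [1.8, 1.9, 5.4]
finger_gap: 11.6
finger_force: 30.0
```

```bash
python3 - <<'E'
from h import *
s=observe();print(s['ee_pos'],s['wrist_force'],s['wrist_torque'],np.degrees(np.arctan2(s['tcp_rot'][1][1],s['tcp_rot'][0][1])))
E
```

```text
[569.64133109   7.75364436 175.59247079] [1.83348195 1.89664317 5.3875427 ] [ 0.23530395 -0.31692987 -0.09532931] 93.40035503398364
```

{"fn": "step_arm", "kwargs": {"rows": "0 0 0.06 0 0 0 6;0 0 0.06 0 0 -10 6;0 0 0.06 0 0 -30 6;0 0 0.06 0 0 -60 6;0 0 0.06 0 0 -100 6;0 0 0.06 0 0 -110 6;0 0 0.06 0 0 -110 6"}}

```text
time: 42.55
ee_pos: [568.7, 7.4, 284.9]
tcp_rot: [[-1.0, 0.0, -0.001], [0.0, 1.0, -0.001], [0.001, -0.001, -1.0]]
wrist_force: [-0.3, -0.7, -0.6]
finger_gap: 12.1
finger_force: 30.0
```

```bash
python3 go.py 642.6 -215.5 285 0
```

```text
t 42.55 pos [568.7   7.4 284.9] gap 12.1 F [-0.3 -0.7 -0.6] q7 91.0 
rows: [-0.001 -0.001 -0.   ] [-7.400e+01 -2.229e+02  1.000e-01]
```

{"fn": "step_arm", "kwargs": {"rows": "0 0 0 -18 -55 0 6;0 0 0 -36 -110 0 6;0 0 0 -54 -165 0 6;0 0 0 -73.5 -223 0 6;0 0 0 -73.5 -223 60 6;0 0 0 -73.5 -223 120 6;0 0 0 -73.5 -223 180 6;0 0 0 -73.5 -223 180 6"}}

```text
time: 43.55
ee_pos: [637.2, -213.6, 98.3]
tcp_rot: [[-1.0, 0.001, -0.014], [0.001, 1.0, 0.002], [0.014, 0.002, -1.0]]
wrist_force: [0.9, 1.1, 0.5]
finger_gap: 11.7
finger_force: 30.0
```

{"fn": "step_arm", "kwargs": {"rows": "0 0 0 0 0 0 6;0 0 0 0 0 0 6;0 0 0 0 0 0 6"}}

```text
time: 43.92
ee_pos: [643.6, -216.2, 107.9]
tcp_rot: [[-1.0, 0.001, 0.004], [0.001, 1.0, -0.002], [-0.004, -0.002, -1.0]]
wrist_force: [0.1, 0.0, -0.6]
finger_gap: 11.9
finger_force: 30.0
```

```bash
python3 - <<'E'
from h import *
im=read_camera('scene')[...,::-1].copy()
cv2.imwrite('pics/a10.png',cv2.resize(im[225:310,195:275],None,fx=6,fy=6,interpolation=cv2.INTER_CUBIC))
E
python3 go.py 642.6 -215.5 52 0
```

```text
t 43.98 pos [ 643.4 -216.   107.4] gap 12.0 F [ 1.  -0.2 -1. ] q7 121.0 
rows: [-0.002  0.003 -0.001] [ 0.9  0.6 55.4]
```

View pics/a10.png

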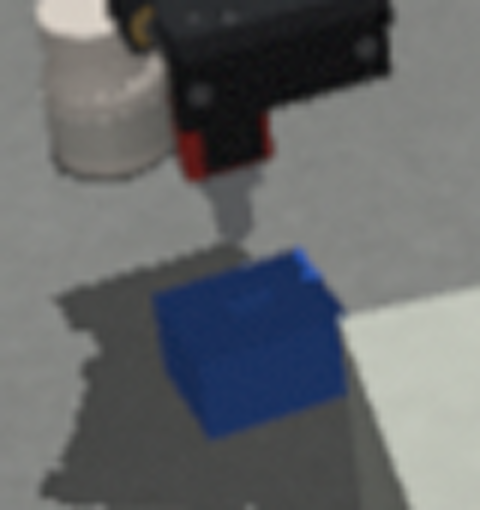

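The key tip (crop 235,240) is above the stand's slot (crop 245,292) and aligned with it. I lower it slowly.

{"fn": "step_arm", "kwargs": {"rows": "0 0 0 0.8 0.5 10 6;0 0 0 0.8 0.5 20 6;0 0 0 0.8 0.5 26 6;0 0 0 0.8 0.5 29 6;0 0 0 0.8 0.5 32 6;0 0 0 0.8 0.5 35 6;0 0 0 0.8 0.5 38 6"}}

```text
time: 44.85
ee_pos: [641.7, -215.3, 67.4]
tcp_rot: [[-1.0, 0.001, 0.0], [0.001, 1.0, -0.001], [-0.0, -0.001, -1.0]]
wrist_force: [-0.1, 0.0, -0.1]
finger_gap: 12.1
finger_force: 30.0
```

{"fn": "step_arm", "kwargs": {"rows": "0 0 0 0 0 4 6;0 0 0 0 0 8 6;0 0 0 0 0 12 6;0 0 0 0 0 14.5 6;0 0 0 0 0 16 6;0 0 0 0 0 16 6"}}

```text
time: 45.6
ee_pos: [641.6, -215.3, 51.7]
tcp_rot: [[-1.0, 0.001, 0.0], [0.001, 1.0, -0.001], [-0.0, -0.001, -1.0]]
wrist_force: [-1.4, -0.1, 1.8]
finger_gap: 11.6
finger_force: 30.0
```

Contact is at full depth. I release the key and retreat.

{"fn": "step_arm", "kwargs": {"rows": "0 0 0 0 0 0 20;0 0 0 0 0 0 40;0 0 0 0 0 0 50;0 0 0 0 0 0 50;0 0 0 0 0 -30 50;0 0 0 0 0 -90 50;0 0 0 0 0 -150 50;0 0 0 0 0 -210 50"}}

```text
time: 46.6
ee_pos: [641.3, -215.0, 263.4]
tcp_rot: [[-1.0, 0.001, 0.0], [0.001, 1.0, -0.001], [-0.0, -0.001, -1.0]]
wrist_force: [1.5, 0.1, 0.4]
finger_gap: 49.7
finger_force: 0.0
```

{"fn": "step_arm", "kwargs": {"rows": "0 0 0 60 0 -40 50;0 0 0 120 0 -60 50;0 0 0 120 0 -60 50;0 0 0 120 0 -60 50"}}

```text
time: 47.1
ee_pos: [521.7, -214.6, 322.0]
tcp_rot: [[-1.0, 0.001, 0.002], [0.001, 1.0, 0.0], [-0.002, 0.0, -1.0]]
wrist_force: [1.2, 1.1, -0.0]
finger_gap: 50.1
finger_force: 0.0
```

```bash
python3 - <<'E'
from h import *
im=read_camera('scene')[...,::-1].copy();print(observe()['ee_pos'])
old=cv2.imread('pics/scene0.png')
f=lambda i:cv2.resize(i[240:350,200:360],None,fx=2.4,fy=2.4,interpolation=cv2.INTER_CUBIC)
cv2.imwrite('pics/a11.png',np.hstack([f(old),f(im)]))
E
```

```text
[ 522.28891795 -214.01746628  321.21663242]
```

View pics/a11.png

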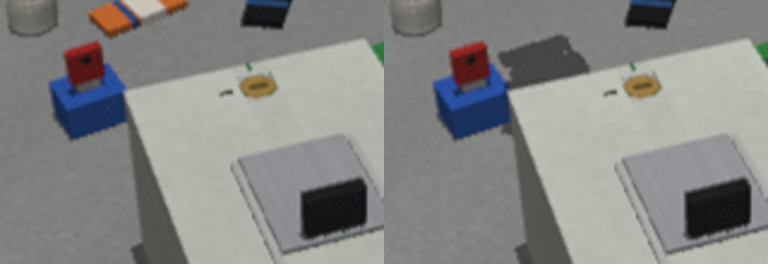

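The right half (now) matches the left half (start): the key is down and upright in the stand (crop 468,65), the keyway is back in line with the black mark, and the shutter is shut.

```bash
python3 -c "
from plant import *
print(sign_off())"
```

```text
the job is handed in; nothing more can be done
None
```

The job is handed in: both orange packs went through the slot, the shutter is shut and locked again, and the key is back upright in its stand; no verdict came back.

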